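Show the loaded drive caddy to the webcam

ROBOT

A 7-joint arm with a two-finger parallel gripper is mounted at the origin on the work surface. World frame = base frame: x ahead of the robot, y to its left, z up, the work surface at z = 0. Lengths are in m, angles in rad, forces in N, time in s.
With the tool pointing down it reaches from about 0.4 to 0.85 m from the base axis. Payload 10.4 kg.
Tool frame: the origin (TCP) lies where the fingers leave the gripper's body, on its centre line; the fingertips stand 73 mm ahead of it and the grasp point (between the pads) lies 54 mm ahead of it; z points along the fingers, y is the line along which they close (so a half turn about z gives the same grasp; the last joint's range is limited). The gripper opens to 85 mm and grips with 20 to 120 N. Pads are 22 mm wide; open, the fingers measure 114 mm over their backs; the gripper's body (76 mm by 85 mm) begins 54 mm behind the grasp point. The pads swing forward as they close: fully open they stand 13 mm farther back than shut.
Start: joints at [1.189, 0.332, -0.065, 1.46, 0.022, 1.35, -0.088], TCP at [0.219, -0.585, 0.304] pointing down, gripper open.
Joint ranges: [-2.6, 2.6], [-0.5, 2.12], [-1.47, 1.34], [0.16, 2.42], [-1.27, 4.41], [0.06, 2.06], [-2.6, 2.6]. Speed limits (rad/s): [2.22, 2.22, 2.79, 2.79, 3.14, 3.14, 3.14].

INTERFACE

Orientations are given as a unit quaternion [x, y, z, w].
In Python, from workcell import manip, camera gives the robot as it stands. The module is installed in compiled form; this text tells all that it offers.
- The arm moves only by the shell command python3 -m creep 'ROWS' [OPENING] [FORCE]. ROWS is JSON, a list of rows, each a list of 2 entries, a list of its own where there are three numbers: the shift along the tool's x, y, z in mm, then the turn about the tool's z in rad. In form: [[[tx, ty, tz], twist], ...]. A call has 1 to 5 rows; each row is the pose to reach, as a shift and turn from the pose commanded when the call began, along the tool's axes at that moment; what a row does not reach only later rows make up. A row lasts 1/12 s, in which the tool goes at most 41.7 mm and 7.16 degrees, less where a joint would pass 70% of its speed; a pose out of reach is approached as far as the arm can. A call with a gripper value outside its range is refused whole. OPENING is the opening, from 0 (shut) to 1 (fully open), set as the call begins (- or left out, the last holds). The fingers move at their own pace and stop on an object; FORCE is the grip in N (left out, the last holds). Time passes only in rows, so rows that repeat a pose let the fingers close. It gives the time, the measured TCP pose, the force, the opening and the grip force at its end, in the units of the state.
- manip.get_obs(): the state, without advancing time (a new reading comes with each control period).
- camera(name): name is "scene" or "top"; returns a dict with "pixels" (400x640x3 uint8, red, green, blue), "z_map" (400x640 float32, m along the optical axis (not along the pixel's ray), 0 where there is no reading), "fx", "fy", "cx", "cy" (pixels), "distortion" ([k1, k2, p1, p2, k3] as OpenCV has them; the pictures are not rectified), "extrinsics" (4x4, takes a point from world to camera coordinates). Camera axes: x right, y down, z forward; pixel columns grow to the right and rows downward; lengths in m; the calibration is good to about 2 mm. A picture is of the moment at which its call begins.
- manip.hand_in(): hands the job in; it is judged then, once.
The state is a dict: "clock": time; "joint_pos": joint angles; "joint_velocities": joint speeds; "tau": joint torques, N m; "position": TCP position; "ee_rot": TCP orientation; "ft_force": force on the tool from outside, world axes, zero at the start; "torque": the same for the moment, N m; "grip_width": opening from 0.0 (shut) to 1.0 (fully open); "grasp_force": force on a finger pad.
Only numpy, scipy, OpenCV 4.12 (cv2) and the standard library are available. Lean on these libraries where they do the work, as an engineer would, in place of code of your own. Each camera call takes 0.05 s, during which the arm holds its last target. There are 200 camera calls.

TASK

Of the three look-alike drive caddies in the dock, find by weight the one with a disk in it and hold it up to the webcam: upright, label square to the lens, its middle at lens height and about 16 cm straight in front of the lens. Finish while still holding it there, quite still; the two empty caddies must be standing fully down in the dock, and the webcam, mug, book and pencil pot are not to be knocked.

Things in the scene. Friction and masses are not known exactly. Their poses are not given: they have to be found in the camera images.
- dock: grey three-bay dock, fixed to the desk, 90 (x) x 270 (y) x 40 mm high; origin at the centre of its underside. Slots open upward in a row, at its y = -85, 0 and +85 mm, each 26 x 76 mm and 30 mm deep (floor 10 mm above the desk). Its front, with the lamps, is its -x side, turned to the robot's side within 0.35 rad.
- caddy_a_mid (a point): one of three look-alike drive caddies: black case 18 (x) x 70 (y) x 100 mm tall (z), standing upright in any of the dock's bays, 30 mm inside it. Point: its centre, 50 mm above its underside. Paper label on its -x face (towards the robot in the dock), vent slits on +x; top 25 mm of both faces bare, for gripping. One caddy holds a disk (425 to 575 g), two are empty (110 to 170 g).
- caddy_b_mid (a point): one of three look-alike drive caddies: black case 18 (x) x 70 (y) x 100 mm tall (z), standing upright in any of the dock's bays, 30 mm inside it. Point: its centre, 50 mm above its underside. Paper label on its -x face (towards the robot in the dock), vent slits on +x; top 25 mm of both faces bare, for gripping. One caddy holds a disk (425 to 575 g), two are empty (110 to 170 g).
- caddy_c_mid (a point): one of three look-alike drive caddies: black case 18 (x) x 70 (y) x 100 mm tall (z), standing upright in any of the dock's bays, 30 mm inside it. Point: its centre, 50 mm above its underside. Paper label on its -x face (towards the robot in the dock), vent slits on +x; top 25 mm of both faces bare, for gripping. One caddy holds a disk (425 to 575 g), two are empty (110 to 170 g).
- lens (a point): centre of the webcam's lens front, 200 mm above the desk; x points level straight out of the lens, y to the camera's left, z up. The webcam is a black bar 34 mm deep, 95 wide, 34 high, its top 217 mm above the desk, on a small tripod (legs reach 60 mm from the upright, which is 22 mm behind this point). It looks roughly to the robot's left (+y).
- webcam: the same webcam with its tripod, fixed to the desk; origin on the desk under its upright, x the way the lens looks. Not to be bumped.
- mug: white mug, 80 mm across, 95 mm high, handle at its +y, on the far side of the desk; origin under its centre. Bystander.
- book: closed blue book lying flat, 110 x 178 x 26 mm; origin under its centre. Bystander.
- pencil_pot: dark metal pencil pot, 72 mm across, 100 mm high (pencils up to 151 mm); origin under its centre. Bystander.
There are look-alikes about, which are no part of the job. What is shaped like the part that bears caddy_a_mid but purple or turquoise is not meant. Leave any blue or red look-alike of the part that bears caddy_b_mid alone.

How it is judged:
By the outcome, as a careful person would: the job done as asked, in the order asked, and still so for the second after the job is handed in, while the arm keeps its last pose, push and grip.
It also fails if it takes over 64 s, if anything falls off the work surface, if the arm or the gripper's body presses on something with over 40 N, if the wrist force passes 120 N, or if a joint passes its speed limit or range.

## Working session

There is one attempt and no reset: what is moved stays moved. The work goes in short steps, Python scripts to look and compute and a shell command to move; the robot and the scene stay as the last step left them, time stands still between calls to the robot, and variables do not carry over. Pictures are saved under pics/ and viewed, at most 10 in all, crops included, and the job is handed in when it is done.

```bash
mkdir -p pics; cat > h.py <<'E'
import numpy as np, cv2
from workcell import manip, camera
def save(name,f):
    c=camera(name); cv2.imwrite(f,c["pixels"][:,:,::-1]); np.savez(f[:-4]+'.npz',**{k:np.array(v) for k,v in c.items()}); return c
def load(f): return dict(np.load(f))
def world(c,u,v,z=None):
    K=np.array([[c['fx'],0,c['cx']],[0,c['fy'],c['cy']],[0,0,1.]])
    n=cv2.undistortPoints(np.array([[[u,v]]],float),K,np.array(c['distortion'],float))[0,0]
    E=np.array(c['extrinsics']);R,t=E[:3,:3],E[:3,3]
    d=np.array([n[0],n[1],1.])
    o=-R.T@t; dw=R.T@d
    s=(z-o[2])/dw[2] if z is not None else c['z_map'][int(v),int(u)]
    return o+s*dw
def proj(c,P):
    K=np.array([[c['fx'],0,c['cx']],[0,c['fy'],c['cy']],[0,0,1.]]);E=np.array(c['extrinsics'])
    return cv2.projectPoints(np.array(P,float).reshape(-1,1,3),cv2.Rodrigues(E[:3,:3])[0],E[:3,3],K,np.array(c['distortion'],float))[0][:,0]
E
python3 - <<'E'
from h import *
print(manip.get_obs())
for n in("scene","top"):
    c=save(n,f"pics/{n}0.png"); print(c['extrinsics'],c['fx'])
E
```

```text
{'clock': 0.0, 'joint_pos': array([ 1.18938665,  0.33289041, -0.06472076,  1.46096566,  0.02159528,
        1.34990182, -0.08849089]), 'joint_velocities': array([5.89698570e-04, 1.59224174e-05, 6.61762213e-04, 3.07240952e-04,
       7.12061867e-04, 4.21667697e-04, 2.06146144e-03]), 'tau': array([ 3.00017182e-04, -6.25442791e+01,  4.91532823e-02, -3.91599905e+01,
        1.60541298e-02,  9.90173430e-03, -4.90064360e-05]), 'position': array([ 0.21938713, -0.58492891,  0.30309271]), 'ee_rot': array([ 9.83945415e-01,  1.78468149e-01, -1.59348488e-04, -7.17404270e-04]), 'ft_force': array([ 0.23332074,  0.5665438 , -0.48162097]), 'torque': array([ 0.02034573, -0.02136333,  0.01175252]), 'grasp_force': 0.0, 'grip_width': 0.9995705274845712}
[[-0.01998691  0.99971935  0.01271819 -0.06666641]
 [ 0.68242606  0.02293787 -0.73059464 -0.30467336]
 [-0.73068132 -0.00592311 -0.68269299  1.46414444]
 [ 0.          0.          0.          1.        ]] 394.2505869335441
[[ 0.01793661 -0.99963407 -0.02024866  0.06222276]
 [-0.98900421 -0.01476523 -0.14714841  0.58432541]
 [ 0.14679559  0.02266535 -0.98890714  1.12699522]
 [ 0.          0.          0.          1.        ]] 406.13659124260136
```

View pics/scene0.png

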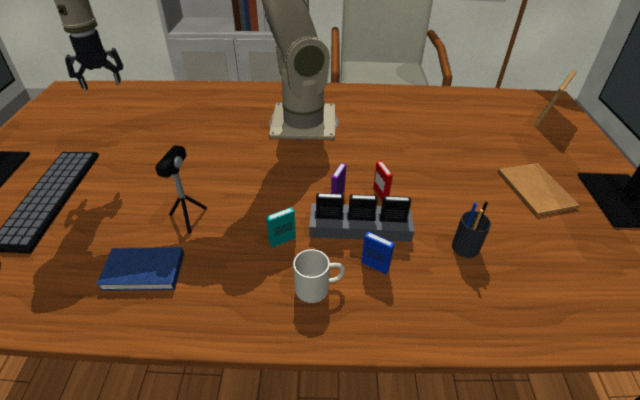

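View pics/top0.png

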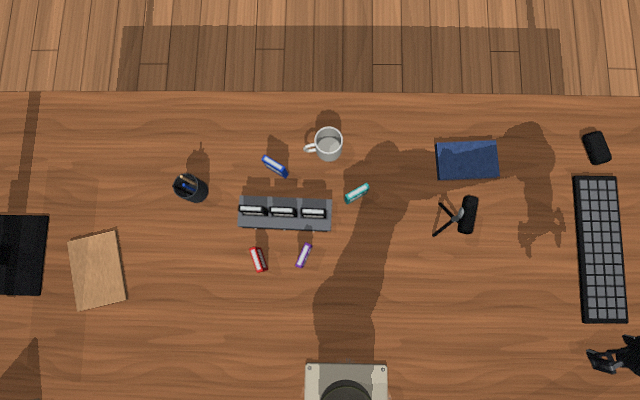

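The scene view shows three black caddies in the grey dock at scene (329,207), (362,208), (396,210), which are top (313,213), (283,211), (252,210). These fit the description; purple, red, turquoise and blue ones stand outside the dock and are look-alikes. The webcam is at top (468,214), the mug (328,144), the book (467,160) and the pot (190,188). I'll confirm in enlarged crops.

```bash
python3 - <<'E'
from h import *
t=cv2.imread('pics/top0.png');s=cv2.imread('pics/scene0.png')
a=cv2.resize(t[180:270,230:350],(800,600),interpolation=cv2.INTER_CUBIC)
b=cv2.resize(t[185:245,420:500],(400,300),interpolation=cv2.INTER_CUBIC)
d=cv2.resize(s[140:230,145:265],(400,300),interpolation=cv2.INTER_CUBIC)
cv2.imwrite('pics/cropd.png',a)
e=cv2.resize(s[185:245,295:425],(650,300),interpolation=cv2.INTER_CUBIC)
o=np.zeros((600,800,3),np.uint8);o[:300,:400]=b;o[:300,400:]=d;o[300:,:650]=e
cv2.imwrite('pics/cropw.png',o)
E
```

```text
(no output)
```

View pics/cropd.png

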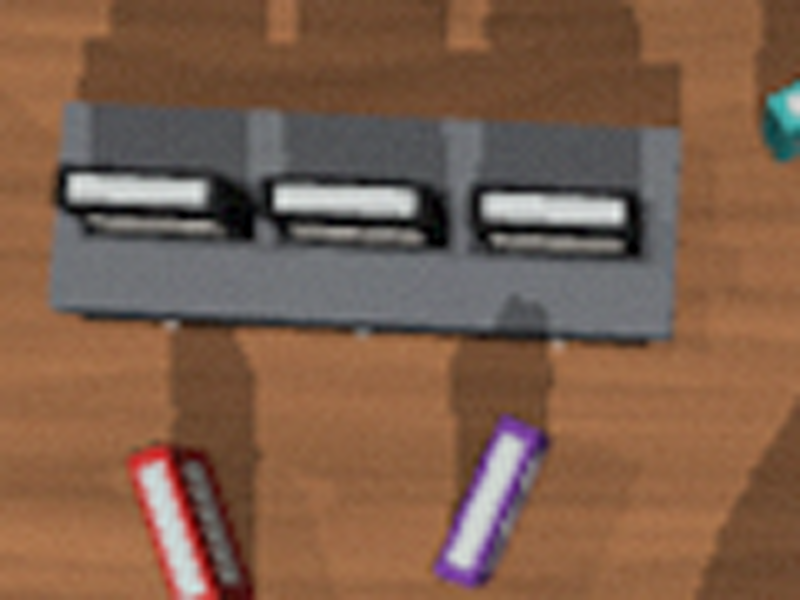

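View pics/cropw.png

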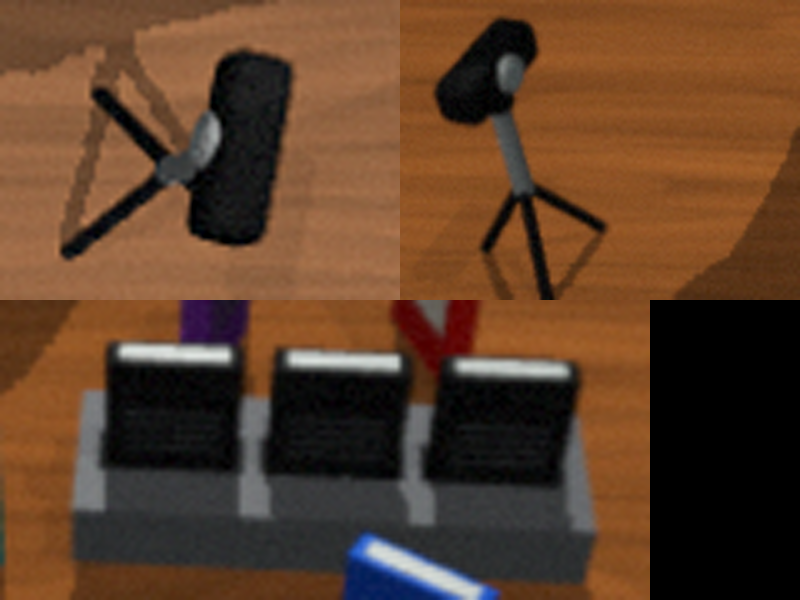

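The crops confirm three black caddies with the label face towards the robot. Their top patches centre at crop (138,190), (345,202), (554,210), and the dock's top corners are at crop (50,308), (672,335), (680,128), (65,102). The webcam bar faces left (+y) in the top view.

```bash
python3 - <<'E'
from h import *
c=load('pics/top0.npz');s=load('pics/scene0.npz')
f=lambda u,v,z:world(c,230+u/6.6667,180+v/6.6667,z)
q=[f(*p,.04) for p in((50,308),(672,335),(680,128),(65,102))]
print('dock',np.round(q,4),np.mean(q,0)); 
for a,b in((0,1),(3,2)): d=q[a]-q[b]; print('yaw',np.arctan2(-d[0],d[1]),np.linalg.norm(d))
for p in((138,190),(345,202),(554,210)): print('cad',f(*p,.11))
# depth-based clouds
def cloud(c):
    v,u=np.mgrid[0:400,0:640]
    K=np.array([[c['fx'],0,c['cx']],[0,c['fy'],c['cy']],[0,0,1.]])
    n=cv2.undistortPoints(np.stack([u,v],-1).reshape(-1,1,2).astype(float),K,c['distortion'])[:,0]
    z=c['z_map'].reshape(-1,1);P=np.c_[n*z,z];E=c['extrinsics']
    return ((P-E[:3,3])@E[:3,:3])[z[:,0]>0]
for nm,cc in(('top',c),('scene',s)):
    P=cloud(cc)
    def box(x0,x1,y0,y1,z0,z1): 
        Q=P[(P[:,0]>x0)&(P[:,0]<x1)&(P[:,1]>y0)&(P[:,1]<y1)&(P[:,2]>z0)&(P[:,2]<z1)];return Q
    Q=box(.35,.7,-.5,-.2,.16,.24); print(nm,'cam',len(Q),Q.min(0),Q.max(0),np.percentile(Q[:,2],[5,50,95]))
    for z0 in (.175,.2,.208): print(cv2.minAreaRect(Q[Q[:,2]>z0][:,:2].astype(np.float32)))
    Q=box(.35,.65,-.05,.3,.095,.125); print('cads',len(Q),cv2.minAreaRect(Q[:,:2].astype(np.float32)),np.median(Q[:,2]))
w=lambda u,v,z:world(c,420+u/5,185+v/5,z)
for p in((215,55),(292,65),(265,243),(190,235)): print(w(*p,.21))
print('upright foot',w(165,172,.06),w(97,95,.0),w(68,250,0.0))
E
```

```text
dock [[0.4948 0.3162 0.04  ]
 [0.4877 0.0476 0.04  ]
 [0.5774 0.0455 0.04  ]
 [0.5848 0.314  0.04  ]] [0.53616982 0.18081289 0.04      ]
yaw -0.026200593623007175 0.2687572699527456
yaw -0.02761254824640876 0.2686483025877319
cad [0.53850031 0.26607205 0.11      ]
cad [0.53492704 0.18119949 0.11      ]
cad [0.533002   0.09606265 0.11      ]
top cam 637 [ 0.47484475 -0.31319455  0.1881402 ] [ 0.56942697 -0.26496029  0.22204642] [0.19852486 0.21540206 0.21937692]
((0.523587167263031, -0.28734877705574036), (0.04087880253791809, 0.09650944173336029), 77.18003845214844)
((0.523587167263031, -0.28734877705574036), (0.04087880253791809, 0.09650944173336029), 77.18003845214844)
((0.5225488543510437, -0.2871125042438507), (0.04087880253791809, 0.09328117221593857), 77.18003845214844)
cads 1036 ((0.5388135313987732, 0.15324151515960693), (0.2346586287021637, 0.3769795894622803), 50.67961883544922) 0.10481729437284044
scene cam 630 [ 0.47771129 -0.31546186  0.16119746] [ 0.57382439 -0.26638622  0.22010406] [0.18355259 0.21264408 0.21836212]
((0.5258846879005432, -0.2880379557609558), (0.038874298334121704, 0.09527190774679184), 74.64183807373047)
((0.5258846879005432, -0.2880379557609558), (0.038874298334121704, 0.09527190774679184), 74.64183807373047)
((0.5254199504852295, -0.2888423204421997), (0.03707686811685562, 0.09480173885822296), 74.64183807373047)
cads 1182 ((0.5405178070068359, 0.15346242487430573), (0.23919185996055603, 0.37493887543678284), 50.9101676940918) 0.10331054958707364
[ 0.56587919 -0.27709897  0.21      ]
[ 0.56146441 -0.31492718  0.21      ]
[ 0.4737591  -0.29853041  0.21      ]
[ 0.47711534 -0.26211988  0.21      ]
upright foot [ 0.52225435 -0.29557446  0.06      ] [ 0.57346293 -0.27429662  0.        ] [ 0.48115321 -0.2551068   0.        ]
```

```bash
cat > go.py <<'E'
import sys; from h import *
from scipy.spatial.transform import Rotation as R
# target x y z (TCP), angle of tool y in world (deg) -> shift/twist in tool axes; levels not corrected
o=manip.get_obs(); r=R.from_quat(o['ee_rot']).as_matrix(); a=np.array([float(v) for v in sys.argv[1:5]])
cur=np.degrees(np.arctan2(r[1,1],r[0,1])); tw=-np.radians((a[3]-cur+180)%360-180)
print('t',round(o['clock'],2),'shift mm',np.round(r.T@(a[:3]-o['position'])*1e3,1),'twist',round(tw,4),'pos',np.round(o['position'],4),'yang',round(cur,2),'tilt',np.round(r[:,2],4),'F',np.round(o['ft_force'],2),'q7',o['joint_pos'].round(2)[[0,6]],'w',round(o['grip_width'],3),o['grasp_force'])
E
R='[[[25,-25,0],0],[[50,-50,0],0],[[75,-75,0],0],[[100,-100,0],0],[[125,-125,0],0]]'
python3 -m creep '[[[25,-25,0],0],[[50,-50,0],0],[[75,-75,0],0],[[100,-100,0],0],[[125,-125,0],0]]' 0.6 >/dev/null
python3 -m creep '[[[25,-25,0],0],[[50,-50,0],0],[[75,-75,0],0],[[100,-100,0],0],[[125,-125,0],0]]' >/dev/null
python3 -m creep '[[[25,-25,0],0],[[50,-50,0],0],[[75,-75,0],0],[[100,-100,0],0],[[125,-125,0],0]]' >/dev/null
python3 -m creep '[[[25,-25,0],0],[[50,-50,0],0],[[75,-75,0],0],[[100,-100,0],0],[[125,-125,0],0]]'
python3 go.py 0.533 0.096 0.253 -1.55
python3 - <<'E'
from h import *
c=load('pics/top0.npz')
g=c['pixels'].max(2); zm=c['z_map']
m=((g<55)&(zm<0.99*0+1.127)).astype(np.uint8); sub=np.zeros_like(m); sub[190:240,453:485]=m[190:240,453:485]
n,l,st,ce=cv2.connectedComponentsWithStats(sub); i=1+np.argmax(st[1:,4]); print(st[i],ce[i])
ys,xs=np.nonzero(l==i)
L=[];Rr=[]
for y in range(200,229):
    r=xs[ys==y]
    if len(r): L.append(world(c,r.min()-.5,y,.205));Rr.append(world(c,r.max()+.5,y,.205))
for S in(L,Rr):
    vx,vy,x0,y0=cv2.fitLine(np.array(S)[:,:2].astype(np.float32),cv2.DIST_HUBER,0,.01,.01).ravel(); print('edge',np.degrees(np.arctan2(vy,vx))%180, x0,y0)
print('purple',world(c,303,256),'red',world(c,258,260),'turq',world(c,356,193),'lens silver',world(c,420+205/5,185+140/5,.2),world(c,420+205/5,185+140/5))
E
```

```text
clock: 1.77
position: [0.5123, 0.0601, 0.3038]
ee_rot: [0.984, 0.178, -0.0, 0.0]
ft_force: [0.5, -1.3, -0.1]
grip_width: 0.6
grasp_force: 0.0
t 1.77 shift mm [ 32.  -26.4  50.8] twist -1.1854 pos [0.5123 0.0601 0.3038] yang -69.47 tilt [ 0.e+00 -2.e-04 -1.e+00] F [ 0.47 -1.27 -0.09] q7 [ 0.46 -1.5 ] w 0.6 0.0
[456 195  22  39 540] [467.72037037 214.49444444]
edge 166.98137 0.5302822 -0.27215108
edge 167.73645 0.522364 -0.30743104
purple [0.41330554 0.12075745 0.10559242] red [0.40034638 0.24210958 0.10102379] turq [ 0.58748141 -0.02030795  0.09682883] lens silver [ 0.52482688 -0.27402629  0.2       ] [ 0.52328413 -0.26968533  0.21361842]
```

```bash

python3 -m creep '[[[6,-5,10],-0.12],[[13,-10,20],-0.24],[[20,-16,30],-0.36],[[26,-21,40],-0.48],[[32,-26.4,50],-0.6]]' >/dev/null
python3 -m creep '[[[0,0,0],-0.12],[[0,0,0],-0.24],[[0,0,0],-0.36],[[0,0,0],-0.48],[[0,0,0],-0.585]]' >/dev/null
python3 -m creep '[[[0,0,0],0],[[0,0,0],0]]' >/dev/null
python3 go.py 0.533 0.096 0.153 -1.55
python3 - <<'E'
from h import *
c=save("top","pics/top1.png"); s=save("scene","pics/scene1.png")
a=cv2.resize(c["pixels"][170:250,270:370,::-1],(750,600),interpolation=cv2.INTER_CUBIC)
b=cv2.resize(s["pixels"][150:250,290:420,::-1],(780,600),interpolation=cv2.INTER_CUBIC)
cv2.imwrite('pics/a1.png',np.hstack([cv2.resize(a,(400,320)),cv2.resize(b,(400,320))]))
E
```

```text
t 2.77 shift mm [  1.7   0.4 100.6] twist -0.0034 pos [0.5326 0.0943 0.2536] yang -1.75 tilt [-5.e-04  0.e+00 -1.e+00] F [-0.43 -0.11  0.25] q7 [ 0.5  -0.47] w 0.599 0.0
```

View pics/a1.png

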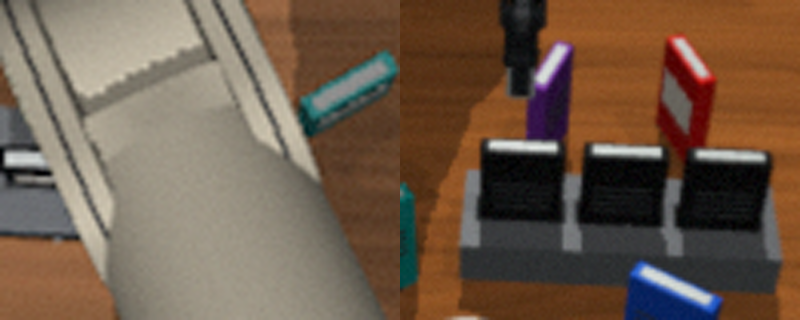

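The arm hides the dock in the top view. The scene view shows the finger in line with the rightmost caddy (crop x≈522), so I descend, grip and weigh.

```bash

python3 -m creep '[[[1,0,20],0],[[1.5,0,40],0],[[1.7,0,60],0],[[1.7,0,80],0],[[1.7,0,100],0]]'
python3 -m creep '[[[0,0,0],0],[[0,0,0],0],[[0,0,0],0],[[0,0,0],0],[[0,0,0],0]]' 0.1 50
python3 -m creep '[[[0,0,0],0],[[0,0,0],0],[[0,0,0],0],[[0,0,0],0],[[0,0,0],0]]'
python3 go.py 0.533 0.096 0.153 -1.55
```

```text
clock: 3.28
position: [0.5328, 0.0962, 0.153]
ee_rot: [0.718, 0.697, 0.0, 0.0]
ft_force: [0.6, -0.1, -0.4]
grip_width: 0.6
grasp_force: 0.0
clock: 3.7
position: [0.5333, 0.0963, 0.155]
ee_rot: [0.717, 0.697, 0.001, 0.001]
ft_force: [-0.2, -0.4, -1.0]
grip_width: 0.202
grasp_force: 51.6
clock: 4.12
position: [0.5334, 0.0963, 0.1549]
ee_rot: [0.717, 0.697, 0.001, 0.001]
ft_force: [-0.3, -0.5, 7.1]
grip_width: 0.203
grasp_force: 52.9
t 4.12 shift mm [-0.3 -0.4  1.9] twist -0.0002 pos [0.5334 0.0963 0.1549] yang -1.56 tilt [ 1.6e-03 -2.0e-04 -1.0e+00] F [-0.34 -0.54  7.06] q7 [ 0.44 -0.55] w 0.203 52.87924110889435
```

```bash

python3 -m creep '[[[0,0,-4],0],[[0,0,-8],0],[[0,0,-12],0],[[0,0,-16],0],[[0,0,-16],0]]'
python3 -m creep '[[[0,0,0],0],[[0,0,0],0],[[0,0,0],0]]'
python3 -m creep '[[[0,0,0],0],[[0,0,0],0]]'
python3 -m creep '[[[0,0,0],0]]'
```

```text
clock: 4.53
position: [0.5332, 0.0963, 0.1709]
ee_rot: [0.717, 0.698, 0.0, 0.0]
ft_force: [-0.4, -0.7, -1.3]
grip_width: 0.199
grasp_force: 51.6
clock: 4.78
position: [0.5327, 0.0961, 0.1697]
ee_rot: [0.717, 0.697, -0.0, -0.0]
ft_force: [-0.1, 1.0, -1.0]
grip_width: 0.198
grasp_force: 51.6
clock: 4.95
position: [0.5327, 0.0961, 0.1697]
ee_rot: [0.717, 0.698, -0.0, -0.0]
ft_force: [-0.1, -0.3, -1.5]
grip_width: 0.201
grasp_force: 51.6
clock: 5.03
position: [0.5328, 0.0962, 0.1698]
ee_rot: [0.717, 0.697, -0.0, -0.0]
ft_force: [0.6, -0.4, -1.9]
grip_width: 0.196
grasp_force: 51.6
```

About -1.4 N, so the first caddy is empty. I put it back and go to the middle one.

```bash

python3 -m creep '[[[0,0,4],0],[[0,0,8],0],[[0,0,12],0],[[0,0,15],0],[[0,0,17],0]]'
python3 -m creep '[[[0,0,0],0],[[0,0,0],0],[[0,0,0],0],[[0,0,0],0],[[0,0,0],0]]' 0.6
python3 -m creep '[[[0,0,-10],0],[[0,0,-20],0],[[0,0,-30],0],[[0,0,-40],0],[[0,0,-50],0]]'
python3 go.py 0.5355 0.181 0.203 -1.55
python3 go.py 0.538 0.266 0.203 -1.55
```

```text
clock: 5.45
position: [0.5335, 0.0962, 0.1546]
ee_rot: [0.717, 0.697, 0.0, 0.001]
ft_force: [-8.1, -5.3, 36.8]
grip_width: 0.203
grasp_force: 57.4
clock: 5.87
position: [0.5327, 0.0962, 0.1527]
ee_rot: [0.717, 0.698, -0.0, -0.0]
ft_force: [0.0, -0.7, 1.2]
grip_width: 0.605
grasp_force: 0.0
clock: 6.28
position: [0.533, 0.0963, 0.2045]
ee_rot: [0.717, 0.698, 0.0, 0.0]
ft_force: [-0.0, 0.5, -0.3]
grip_width: 0.598
grasp_force: 0.0
t 6.28 shift mm [84.8  0.2  1.5] twist 0.0001 pos [0.533  0.0963 0.2045] yang -1.55 tilt [ 1.1e-03 -1.0e-04 -1.0e+00] F [-0.03  0.48 -0.35] q7 [ 0.48 -0.51] w 0.598 0.0
t 6.28 shift mm [169.8   0.4   1.5] twist 0.0001 pos [0.533  0.0963 0.2045] yang -1.55 tilt [ 1.1e-03 -1.0e-04 -1.0e+00] F [-0.03  0.48 -0.35] q7 [ 0.48 -0.51] w 0.598 0.0
```

```bash

python3 -m creep '[[[20,0,0],0],[[42,0,0],0],[[64,0,0],0],[[85,0,0],0],[[85,0,0],0]]'
python3 -m creep '[[[0,0,10],0],[[0,0,20],0],[[0,0,30],0],[[0,0,40],0],[[0,0,49],0]]'
python3 go.py 0.5355 0.181 0.153 -1.55
python3 -m creep '[[[0,0,0],0],[[0,0,0],0],[[0,0,0],0],[[0,0,0],0],[[0,0,0],0]]' 0.1 50
python3 -m creep '[[[0,0,0],0],[[0,0,0],0],[[0,0,0],0]]'
python3 -m creep '[[[0,0,-4],0],[[0,0,-8],0],[[0,0,-12],0],[[0,0,-16],0],[[0,0,-16],0]]'
python3 -m creep '[[[0,0,0],0],[[0,0,0],0],[[0,0,0],0]]'
python3 -m creep '[[[0,0,0],0],[[0,0,0],0]]'
python3 -m creep '[[[0,0,0],0]]'
```

```text
clock: 6.7
position: [0.5343, 0.1859, 0.2042]
ee_rot: [0.715, 0.699, 0.001, -0.001]
ft_force: [-1.2, 1.1, -0.7]
grip_width: 0.599
grasp_force: 0.0
clock: 7.12
position: [0.5349, 0.1801, 0.1523]
ee_rot: [0.717, 0.697, -0.001, -0.0]
ft_force: [0.2, -1.2, -0.7]
grip_width: 0.598
grasp_force: 0.0
t 7.12 shift mm [ 0.9  0.6 -0.7] twist -0.0011 pos [0.5349 0.1801 0.1523] yang -1.61 tilt [-1.1e-03 -7.0e-04 -1.0e+00] F [ 0.19 -1.15 -0.66] q7 [ 0.28 -0.72] w 0.598 0.0
clock: 7.53
position: [0.5353, 0.1812, 0.1543]
ee_rot: [0.717, 0.697, 0.0, 0.0]
ft_force: [-0.6, 0.2, -1.3]
grip_width: 0.204
grasp_force: 51.7
clock: 7.78
position: [0.5352, 0.1811, 0.1541]
ee_rot: [0.717, 0.697, 0.0, 0.0]
ft_force: [-0.4, 0.1, 0.5]
grip_width: 0.197
grasp_force: 51.8
clock: 8.2
position: [0.5355, 0.1814, 0.171]
ee_rot: [0.717, 0.698, 0.001, 0.0]
ft_force: [1.0, 0.1, -0.4]
grip_width: 0.197
grasp_force: 51.7
clock: 8.45
position: [0.535, 0.1811, 0.1697]
ee_rot: [0.717, 0.698, -0.0, 0.0]
ft_force: [-0.3, 0.5, -2.6]
grip_width: 0.2
grasp_force: 51.7
clock: 8.62
position: [0.535, 0.1811, 0.1697]
ee_rot: [0.717, 0.698, -0.0, -0.0]
ft_force: [-0.0, 1.2, -1.0]
grip_width: 0.198
grasp_force: 51.7
clock: 8.7
position: [0.5351, 0.1811, 0.1698]
ee_rot: [0.717, 0.698, -0.0, -0.0]
ft_force: [-0.3, 0.4, -1.5]
grip_width: 0.205
grasp_force: 51.7
```

About -1.6 N: empty too. I put it back; the third should read about -5 N.

```bash

python3 -m creep '[[[0,0,4],0],[[0,0,8],0],[[0,0,12],0],[[0,0,15],0],[[0,0,16],0]]'
python3 -m creep '[[[0,0,0],0],[[0,0,0],0],[[0,0,0],0],[[0,0,0],0],[[0,0,0],0]]' 0.6
python3 -m creep '[[[0,0,-10],0],[[0,0,-20],0],[[0,0,-30],0],[[0,0,-40],0],[[0,0,-50],0]]'
python3 -m creep '[[[20,0,0],0],[[42,0,0],0],[[64,0,0],0],[[85,0,0],0],[[85,0,0],0]]' >/dev/null
python3 -m creep '[[[0,0,10],0],[[0,0,20],0],[[0,0,30],0],[[0,0,40],0],[[0,0,49],0]]' >/dev/null
python3 go.py 0.538 0.266 0.153 -1.55
python3 -m creep '[[[0,0,0],0],[[0,0,0],0],[[0,0,0],0],[[0,0,0],0],[[0,0,0],0]]' 0.1 80
python3 -m creep '[[[0,0,0],0],[[0,0,0],0],[[0,0,0],0]]'
python3 -m creep '[[[0,0,-4],0],[[0,0,-8],0],[[0,0,-12],0],[[0,0,-16],0],[[0,0,-16],0]]'
python3 -m creep '[[[0,0,0],0],[[0,0,0],0],[[0,0,0],0]]'
python3 -m creep '[[[0,0,0],0],[[0,0,0],0]]'
python3 go.py 0.538 0.266 0.253 -1.55
```

```text
clock: 9.12
position: [0.5352, 0.1811, 0.154]
ee_rot: [0.717, 0.697, -0.0, 0.0]
ft_force: [-4.4, -3.5, 15.2]
grip_width: 0.2
grasp_force: 54.1
clock: 9.53
position: [0.5351, 0.1811, 0.1538]
ee_rot: [0.717, 0.698, -0.0, 0.0]
ft_force: [-0.3, 0.1, 0.2]
grip_width: 0.602
grasp_force: 0.0
clock: 9.95
position: [0.5353, 0.1813, 0.2055]
ee_rot: [0.717, 0.698, 0.0, 0.0]
ft_force: [0.2, -0.2, 0.4]
grip_width: 0.6
grasp_force: 0.0
t 10.78 shift mm [1.1 0.6 0.3] twist -0.0011 pos [0.5373 0.265  0.1533] yang -1.61 tilt [-9.e-04 -1.e-03 -1.e+00] F [ 0.56  0.58 -0.76] q7 [ 0.12 -0.87] w 0.604 0.0
clock: 11.2
position: [0.5376, 0.2661, 0.1552]
ee_rot: [0.717, 0.697, 0.0, 0.0]
ft_force: [0.5, 0.2, -1.4]
grip_width: 0.19
grasp_force: 79.0
clock: 11.45
position: [0.5376, 0.2661, 0.1552]
ee_rot: [0.717, 0.697, 0.0, 0.0]
ft_force: [0.5, 0.5, 0.1]
grip_width: 0.196
grasp_force: 79.2
clock: 11.87
position: [0.5376, 0.2663, 0.1718]
ee_rot: [0.717, 0.698, 0.0, 0.0]
ft_force: [0.5, -0.5, -4.7]
grip_width: 0.194
grasp_force: 79.0
clock: 12.12
position: [0.5373, 0.266, 0.1707]
ee_rot: [0.717, 0.697, -0.0, -0.0]
ft_force: [0.6, 0.6, -5.4]
grip_width: 0.194
grasp_force: 78.9
clock: 12.28
position: [0.5373, 0.2661, 0.1707]
ee_rot: [0.717, 0.698, -0.0, -0.0]
ft_force: [-0.0, -0.2, -5.3]
grip_width: 0.197
grasp_force: 78.9
t 12.28 shift mm [ -0.1   0.7 -82.3] twist 0.0001 pos [0.5373 0.2661 0.1707] yang -1.54 tilt [-3.e-04 -1.e-04 -1.e+00] F [-0.01 -0.16 -5.32] q7 [ 0.12 -0.86] w 0.197 78.9489233493805
```

About -5.3 N: the third one (+y bay, TCP y 0.266) holds the disk. I lift it out and bring it over to the webcam.

```bash

python3 -m creep '[[[0,0,-20],0],[[0,0,-45],0],[[0,0,-70],0],[[0,0,-100],0],[[0,0,-130],0]]' - 90
python3 -m creep '[[[-15,0,-5],-0.05],[[-35,0,-10],-0.1],[[-60,0,-15],-0.15],[[-85,0,-18],-0.2],[[-110,0,-20],-0.25]]'
python3 -m creep '[[[-25,0,0],-0.1],[[-50,0,0],-0.2],[[-75,0,0],-0.3],[[-100,0,0],-0.4],[[-110,0,0],-0.48]]'
python3 go.py 0.5655 -0.1107 0.2952 77
```

```text
clock: 12.7
position: [0.537, 0.266, 0.3019]
ee_rot: [0.716, 0.698, -0.0, -0.0]
ft_force: [0.5, -0.0, -4.4]
grip_width: 0.192
grasp_force: 89.8
clock: 13.12
position: [0.5342, 0.1553, 0.3212]
ee_rot: [0.623, 0.782, 0.0, 0.0]
ft_force: [1.1, -0.6, -5.7]
grip_width: 0.19
grasp_force: 89.9
clock: 13.53
position: [0.5595, 0.0445, 0.3206]
ee_rot: [0.42, 0.908, -0.001, 0.0]
ft_force: [0.1, -0.2, -5.7]
grip_width: 0.195
grasp_force: 90.0
t 13.53 shift mm [-122.2  -95.8   25.6] twist -0.6401 pos [0.5595 0.0445 0.3206] yang 40.33 tilt [-1.0e-04 -1.9e-03 -1.0e+00] F [ 0.13 -0.25 -5.66] q7 [0.65 0.34] w 0.195 89.98504757881165
```

```bash

python3 -m creep '[[[-24,-19,0],-0.1],[[-48,-38,0],-0.2],[[-72,-57,5],-0.3],[[-95,-75,10],-0.4],[[-110,-86,15],-0.48]]'
python3 -m creep '[[[0,0,0],-0.08],[[0,0,0],-0.16],[[0,0,0],-0.16],[[0,0,0],-0.16],[[0,0,0],-0.16]]'
python3 go.py 0.5655 -0.1107 0.2952 77
python3 - <<'E'
from h import *
c=save("top","pics/top2.png"); s=save("scene","pics/scene2.png")
a=cv2.resize(c["pixels"][160:260,380:500,::-1],(480,400),interpolation=cv2.INTER_CUBIC)
b=cv2.resize(s["pixels"][110:250,140:300,::-1],(640,560),interpolation=cv2.INTER_CUBIC)
e=cv2.resize(s["pixels"][180:250,300:420,::-1],(480,280),interpolation=cv2.INTER_CUBIC)
cv2.imwrite('pics/a2.png',cv2.resize(b,(640,560)));cv2.imwrite('pics/a3.png',np.vstack([a[:310],e]))
E
```

```text
clock: 13.95
position: [0.564, -0.0945, 0.3055]
ee_rot: [0.192, 0.981, -0.001, 0.0]
ft_force: [0.0, -0.5, -6.0]
grip_width: 0.193
grasp_force: 89.8
clock: 14.37
position: [0.5642, -0.0903, 0.306]
ee_rot: [0.115, 0.993, -0.0, 0.0]
ft_force: [0.8, 0.2, -4.1]
grip_width: 0.197
grasp_force: 89.7
t 14.37 shift mm [ -5.9 -19.6  10.8] twist -0.003 pos [ 0.5642 -0.0903  0.306 ] yang 76.83 tilt [ 1.e-04 -1.e-04 -1.e+00] F [ 0.77  0.22 -4.08] q7 [0.91 1.18] w 0.197 89.73286271095276
```

View pics/a2.png

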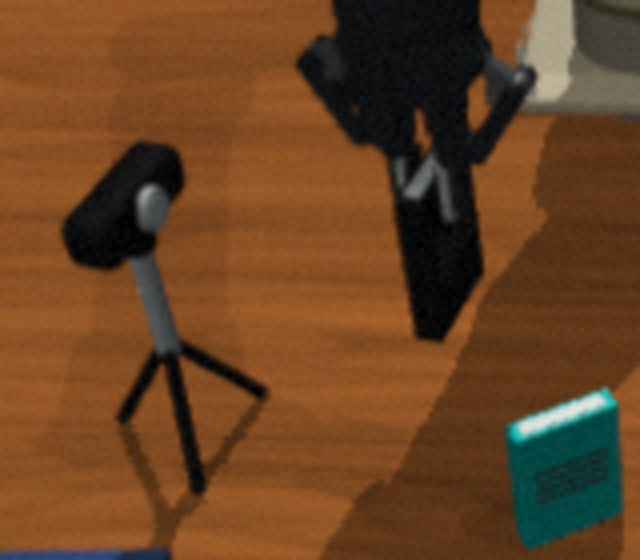

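View pics/a3.png

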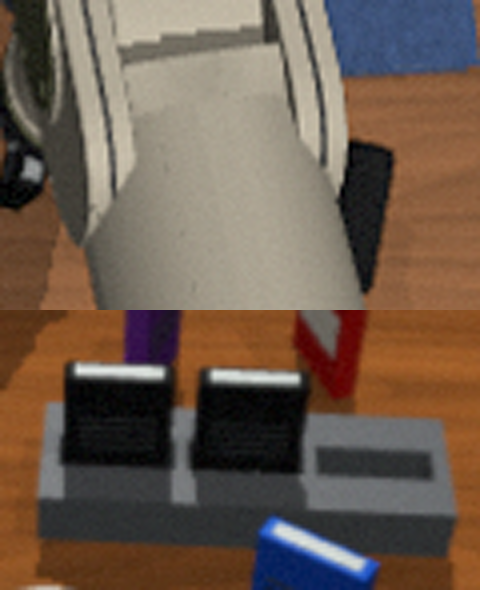

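The caddy hangs upright in the gripper, label face towards the lens (silver disc at scene pixel (178,162)). Both empties look seated. I check the lens position and the empties' heights.

```bash

python3 -m creep '[[[-2,-6,3],0],[[-4,-12,7],0],[[-6,-19.6,11],0],[[-6,-19.6,11],0],[[-6,-19.6,11],0]]'
python3 -m creep '[[[0,0,0],0],[[0,0,0],0],[[0,0,0],0]]' >/dev/null
python3 go.py 0.5655 -0.1107 0.2952 77
python3 - <<'E'
from h import *
s0=load('pics/scene0.npz');t0=load('pics/top0.npz')
print('lens',world(s0,178,162,.2),world(s0,178,162),world(t0,461,213,.2),world(t0,461,213))
print('pred px',proj(s0,[.5295,-.2666,.2]),proj(t0,[.5295,-.2666,.2]))
s=save("scene","pics/scene3.png"); save("top","pics/top3.png")
for n,d in(('before',s0),('after',s)):
    print(n,[np.round(world(d,u,v),4) for u,v in((329,197),(362,198),(329,206),(362,208))])
d=np.abs(s['pixels'].astype(int)-s0['pixels']).max(2)[192:218,312:378]; print('diff',d.mean(),d.max())
g=cv2.cvtColor(s['pixels'],cv2.COLOR_RGB2BGR); b=cv2.resize(g[140:205,165:275],(770,455),interpolation=cv2.INTER_CUBIC)
m=np.array([.5655,-.1107,.2]);a=np.radians(77);ex=np.array([np.cos(a),np.sin(a),0]);ey=np.array([-ex[1],ex[0],0])
for i in(-1,1):
  for j in(-1,1):
    p=proj(s,m+i*.009*ex+j*.035*ey-[0,0,.05])[0]; cv2.circle(b,tuple(int(k) for k in (p-[165,140])*7+3),3,(0,255,0),1)
cv2.imwrite('pics/a4.png',b)
E
```

```text
clock: 14.88
position: [0.5655, -0.1122, 0.2943]
ee_rot: [0.115, 0.993, 0.0, -0.0]
ft_force: [0.6, 1.2, -5.3]
grip_width: 0.195
grasp_force: 89.9
t 15.13 shift mm [ 0.3 -0.1 -0.1] twist -0.0004 pos [ 0.5658 -0.1107  0.2951] yang 76.98 tilt [ 4.e-04 -0.e+00 -1.e+00] F [ 0.41 -0.58 -5.67] q7 [0.93 1.21] w 0.194 89.93851661682129
lens [ 0.52536588 -0.2727806   0.2       ] [ 0.52901209 -0.27105668  0.20280522] [ 0.52482688 -0.27402629  0.2       ] [ 0.52328413 -0.26968533  0.21361842]
pred px [[180.01484272 163.08258403]] [[457.94267676 211.07716511]]
before [array([0.5402, 0.0953, 0.1101]), array([0.5409, 0.1785, 0.1099]), array([0.5416, 0.0961, 0.0801]), array([0.5478, 0.1805, 0.0817])]
after [array([0.5402, 0.0953, 0.1101]), array([0.5465, 0.1778, 0.115 ]), array([0.5418, 0.0961, 0.0803]), array([0.5447, 0.1809, 0.0787])]
diff 8.71095571095571 71
```

View pics/a4.png

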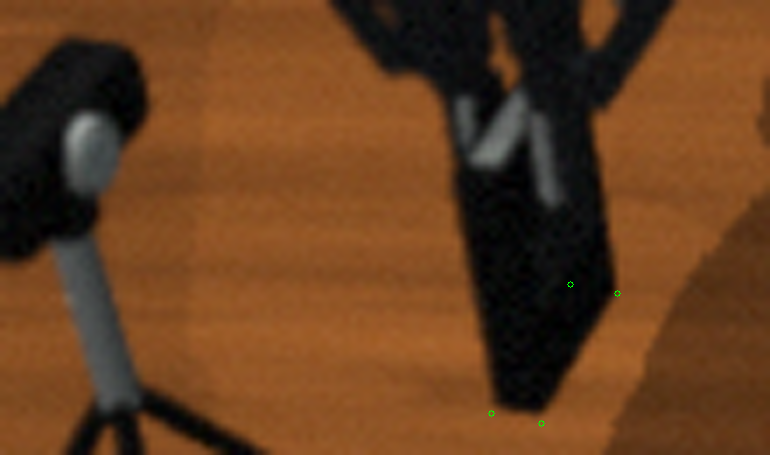

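Green predicted corners match the caddy's bottom to about 1 px. The lens disc sits about 5 mm nearer the robot's right than assumed, so I take the lens as (0.528,-0.271) and shift the target to suit. I also check that the empties are exactly where they were.

```bash
python3 go.py 0.564 -0.115 0.2952 77
python3 - <<'E'
from h import *
a=load('pics/scene0.npz');b=load('pics/scene3.npz')
for n,(u0,u1) in{'right':(312,346),'mid':(346,379)}.items():
    f=lambda d:cv2.cvtColor(d['pixels'],cv2.COLOR_RGB2GRAY)[188:222,u0:u1].astype(np.float32)
    print(n,cv2.phaseCorrelate(f(a),f(b),cv2.createHanningWindow((u1-u0,34),cv2.CV_32F)))
    print(' top z',[np.round(np.median([world(d,u,v)[2] for u in range(u0+10,u1-10) for v in(196,197,198)]),4) for d in(a,b)])
E
```

```text
t 15.23 shift mm [ 0.8 -4.5 -0.1] twist -0.0005 pos [ 0.5658 -0.1108  0.2951] yang 76.97 tilt [ 4.e-04 -2.e-04 -1.e+00] F [ 0.3  -0.78 -6.01] q7 [0.93 1.21] w 0.192 89.93760466575623
right ((-0.13822873127600843, -0.5873864594424631), 0.9354907318397805)
 top z [np.float64(0.1109), np.float64(0.1101)]
mid ((0.031610272375466764, -0.7713605100567271), 1.0238131759343323)
 top z [np.float64(0.1113), np.float64(0.1115)]
```

```bash

python3 -m creep '[[[0.4,-2.2,0],0],[[0.8,-4.5,0],0],[[0.8,-4.5,0],0],[[0.8,-4.5,0],0],[[0.8,-4.5,0],0]]' >/dev/null
python3 go.py 0.564 -0.115 0.2952 77
python3 - <<'E'
from h import *
a=load('pics/scene0.npz');b=load('pics/scene3.npz')
g=lambda d:cv2.cvtColor(d['pixels'],cv2.COLOR_RGB2GRAY).astype(np.float32)
A,B=g(a),g(b)
for n,(r0,r1,c0,c1) in dict(mug=(250,302,290,348),blue=(230,275,358,398),turq=(206,248,264,300),pot=(200,260,450,492),dockfront=(222,240,305,358),webcam=(145,235,155,205)).items():
    print(n,cv2.phaseCorrelate(A[r0:r1,c0:c1].copy(),B[r0:r1,c0:c1].copy(),cv2.createHanningWindow((c1-c0,r1-r0),cv2.CV_32F)))
for c in(329,362): print(c,A[190:203,c-6:c+7].mean(1).round(),B[190:203,c-6:c+7].mean(1).round())
E
```

```text
t 15.65 shift mm [-0.   0.4 -0.3] twist -0.001 pos [ 0.5639 -0.1153  0.2949] yang 76.94 tilt [ 1.e-04 -1.e-04 -1.e+00] F [-0.31 -0.   -4.41] q7 [0.94 1.22] w 0.191 89.8010265827179
mug ((-0.03489856629861876, -0.01091464539366882), 0.9887032154165668)
blue ((-0.004217807826389475, 0.518681854434309), 0.9775569438934326)
turq ((0.14687842922096195, 0.7173845141896109), 1.091323889920741)
pot ((0.5837003855931577, 0.04883819350871832), 0.9929896001462584)
dockfront ((0.0021231504990169014, 0.20538925807734287), 1.0188924594180575)
webcam ((-0.07408367550533868, 0.16810446130138956), 0.9203122187720405)
329 [ 69.  69.  69.  80. 180. 213. 193.  99.  28.   9.   7.   7.   7.] [ 70.  72.  74. 106. 204. 220. 159.  70.  19.   8.   9.   6.   8.]
362 [ 97.  96.  96.  95.  93. 128. 196. 207. 131.  48.  13.   7.   9.] [100.  99.  98.  96.  94. 167. 208. 199. 106.  31.   9.   9.   8.]
```

The empties moved by less than 0.4 px (about 1 mm, within the slot's play), and their top heights are unchanged, so both are fully down. I let the arm settle and hand in.

```bash

python3 -m creep '[[[0,0,0],0],[[0,0,0],0],[[0,0,0],0],[[0,0,0],0],[[0,0,0],0]]' >/dev/null
python3 -m creep '[[[0,0,0],0],[[0,0,0],0],[[0,0,0],0],[[0,0,0],0],[[0,0,0],0]]'
python3 go.py 0.564 -0.115 0.2952 77
python3 -c "from workcell import manip; print(manip.hand_in())"
```

```text
clock: 16.48
position: [0.5639, -0.1153, 0.2949]
ee_rot: [0.114, 0.994, -0.0, 0.0]
ft_force: [0.9, -1.0, -5.3]
grip_width: 0.194
grasp_force: 89.8
t 16.48 shift mm [-0.   0.3 -0.3] twist -0.0009 pos [ 0.5639 -0.1153  0.2949] yang 76.95 tilt [ 1.e-04 -1.e-04 -1.e+00] F [ 0.86 -0.96 -5.27] q7 [0.94 1.22] w 0.194 89.79920625686646
the job is handed in; nothing more can be done
None
```

Handed in at 16.5 s: the caddy from the +y bay weighed about 5.3 N against about 1.5 N for the other two, and it is held still and upright about 16 cm in front of the lens at lens height, label facing it (lens position good to roughly 5 mm), with the two empties back down in the dock; the hand-in gave no verdict.

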